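Start the egg cooker for medium-boiled eggs

ROBOT

A 6-joint arm with a two-finger parallel gripper is mounted at the origin on a cart in front of the work surface, level with it; the furniture and walls round the work are solid. World frame = base frame: x ahead of the robot, y to its left, z up, the work surface at z = 0. Lengths are in m, angles in rad, forces in N, time in s.
With the tool pointing down it reaches from about 0.35 to 0.875 m from the base axis. Payload 15.5 kg.
Tool frame: the origin (TCP) lies between the finger pads, 19 mm behind the fingertips; this is the grasp point; z points along the fingers, y is the direction in which the jaws open and shut (so a half turn about z gives the same grasp; the last joint's range is limited). The gripper opens to 85 mm and grips with 20 to 120 N. Pads are 22 mm wide; open, the fingers measure 114 mm over their backs; the gripper's body (76 mm by 85 mm) begins 54 mm behind the grasp point. The pads swing forward as they close: fully open they stand 13 mm farther back than shut.
Start: joints at [-1.315, 0.494, 1.345, -0, 1.302, -0.096], TCP at [0.215, -0.587, 0.25] pointing down, gripper open.
Joint ranges: [-2.91, 2.91], [-0.82, 2.16], [0.22, 2.67], [-1.22, 4.37], [0.12, 2.79], [-3.08, 3.08]. Speed limits (rad/s): [1.89, 1.89, 2.57, 3.01, 3.01, 3.01].

INTERFACE

Orientations are given as a 3x3 rotation matrix whose columns are the frame's x, y, z axes.
In Python, from station import sensors, get_image, manip gives the robot as it stands.
- The arm moves only by the tool carry_out, never from a script. Its argument "steps" is a list of rows, each a list of 3 entries, a list of its own where there are three numbers: the shift along the tool's x, y, z in units of 6 cm (1.0 is 6 cm), then the turn, a rotation vector about the tool's x, y, z in units of 0.15 rad (1.0 is 0.15 rad), then the opening, from 0 (shut) to 1 (fully open). In form: [[[dx, dy, dz], [rx, ry, rz], gripper], ...]. A call has 1 to 12 rows; each row shifts and turns the pose as measured when the row begins, along the tool's axes as they then stand; what a row does not reach is not made up. A row lasts 1/8 s, in which the tool goes at most 62.5 mm and 10.7 degrees, less where a joint would pass 70% of its speed; a pose out of reach is approached as far as the arm can. A call with a number of a shift or a turn outside -1 to 1 is refused whole. A call with a gripper value outside its range is refused whole. The fingers move at their own pace and stop on an object; "newtons" is the grip in N (left out, the last holds). Time passes only in rows, so rows that do not move let the fingers close. It gives the time, the measured TCP pose, the force and the opening at its end, in the units of the state.
- sensors.observe(): the state, without advancing time (a new reading comes with each control period).
- get_image(name): name is "side" or "top" or "wrist"; returns a dict with "color" (384x512x3 uint8, red, green, blue), "camera_matrix" (3x3 intrinsics, pixels), "extrinsics" (4x4, takes a point from world to camera coordinates); the wrist camera has in their place "T_tool_cam" (4x4, takes a point from camera to tool coordinates, whose origin is the TCP and whose axes are the flange's). Camera axes: x right, y down, z forward; pixel columns grow to the right and rows downward; lengths in m; the calibration is good to about 2 mm. A picture is of the moment at which its call begins: read the wrist's pose just before it. There is no depth.
- manip.finish_job(): hands the job in, once; it reports no verdict.
The state is a dict: "time": time; "joint_pos": joint angles; "qvel": joint speeds; "joint_torque": joint torques, N m; "tool_pos": TCP position; "eef_rot": TCP orientation; "wrist_force": force on the tool from outside, world axes, zero at the start; "ft_torque": the same for the moment, N m; "finger_gap": opening from 0.0 (shut) to 1.0 (fully open).
Only numpy, scipy, OpenCV 4.12 (cv2) and the standard library are available. Lean on these libraries where they do the work, as an engineer would, in place of code of your own. Each camera call takes 0.05 s, during which the arm holds its last target. There are 200 camera calls.

TASK

Start the egg cooker for medium-boiled eggs: put the clear domed lid down squarely over the eggs so that its rim sits flat on the cooker all round, and turn the doneness dial so that its pointer is on the middle egg symbol. With both done, turn the power switch fully from the white ring (off) to the red dot (on). Lower the lid gently without disturbing the eggs, and leave the things standing round about where they are.

Things in the scene. Friction and masses are not known exactly. Their poses are not given: they have to be found in the camera images.
- egg_cooker: Pale grey-green egg cooker, fixed. Origin: on the worktop under the centre of its round steel pan; x from the console (facing the robot) to the pan, z up. Round body radius 90 mm, 58 high; console 44 high, 172 wide, reaching to x = -172, with the dial (left) at x -125, y +42 mm and the power switch (right) at x -125, y -42. Eggs in its rack: tops 122 mm up, within 66 mm of the pan's axis
- lid_seat (a point): Centre of the ring-shaped shoulder the lid's rim rests on, 58 mm above the worktop, on the pan's axis. Inside it the pan's rim (radius 73 mm) stands 8 mm proud and centres the lid; axes as the egg cooker's
- lid: Clear plastic domed lid, 164 mm across, 78 high without its handle, wall 3 mm, open below, 0.2 to 0.3 kg; stands rim down on the black glass hob (8 mm above the worktop). Origin: centre of its rim plane; z up. On its crown a black bar handle, 62 mm long along the lid's x, 14 thick along y, 78 to 106 mm above the rim
- lid_grip (a point): Point inside the lid's bar handle, 100 mm above the rim, where the TCP can pinch it (fingers closing along the lid's y)
- dial (a joint): Angle in rad of the doneness dial, 0 to 4.36, growing clockwise seen from above; stays where it is left. Its orange pointer points along the egg cooker's x, turned anticlockwise by (2.18 - value): on the soft egg symbol (deep orange yolk) at 1.03, on the middle (medium) symbol, straight ahead, at 2.18, on the hard symbol (pale yolk) at 3.33
- dial_grip (a point): On the dial's axis, 74 mm above the worktop: where to pinch its light grey bar grip (42 mm long, 12 mm thick, 53 to 80 mm above the worktop, on a 45 mm round skirt). Its x axis points along the bar to the pointer end and turns with the dial; z up
- medium_symbol (a point): The middle of the three egg symbols printed round the dial (white oval, orange yolk)
- switch (a joint): Angle in rad of the power switch, 0 = off (pointer on the white ring) to 1.05 = on (pointer on the red dot), clockwise from above; a spring detent pulls it to whichever end is nearer (up to about 0.1 N m). Its pointer points along the egg cooker's x, turned anticlockwise by (0.525 - value)
- switch_grip (a point): On the switch's axis, 74 mm above the worktop: where to pinch its black bar grip (same size as the dial's). Its x axis points along the bar to the pointer end and turns with it; z up
- egg_0: Egg, 41 mm thick, 54 mm tall, loose in the cooker's wire rack, blunt end down. Origin: its lower tip
- egg_1: Egg, 41 mm thick, 54 mm tall, loose in the cooker's wire rack, blunt end down. Origin: its lower tip
- egg_2: Egg, 41 mm thick, 54 mm tall, loose in the cooker's wire rack, blunt end down. Origin: its lower tip
- egg_3: Egg, 41 mm thick, 54 mm tall, loose in the cooker's wire rack, blunt end down. Origin: its lower tip
- pepper_mill: Bystander. Origin: centre of its underside, z up. Wooden pepper mill, 58 mm across, 155 mm tall, beside the egg cooker
- oil_bottle: Bystander. Origin: centre of its underside, z up. Square glass oil bottle with a yellow cap, 63 mm across, 264 mm tall, beside the egg cooker
- blue_bowl: Bystander. Origin: centre of its underside, z up. Blue bowl, 140 mm across, 62 mm tall, on the hob next to the lid
- honey_jar: Bystander. Origin: centre of its underside, z up. Honey jar with a yellow lid, 64 mm across, 87 mm tall, on the left
- mug: Bystander. Origin: centre of its underside, z up. Blue striped mug, 82 mm across (117 with its handle), 94 mm tall, on the left
Things that resemble listed ones, but are neither listed nor needed, are in the scene too. Leave any black look-alike of the egg_3 alone.

How it is judged:
On the way, in this order (a step that is already met when the one before it is completed fails the run):
1. the lid sits flat on the cooker and the dial points to the middle egg symbol, the switch still off (horizontal distance between lid and lid_seat below 0.007 m and z of lid in the frame of lid_seat between -0.004 and 0.004 m and angle between lid's own z axis and vertical below 0.06 rad and value of joint dial between 2.06 and 2.3 rad and value of joint switch below 0.5 rad), for 0.2 s.
2. the power switch is turned on (value of joint switch above 0.9 rad), for 0.2 s.
At the end, for the whole second after the job is handed in: The lid is at rest on its seat (within 7 mm of centre, 4 mm of the seat's height, tilted less than 3.4 degrees), the dial is within 0.12 rad (7 degrees) of the middle egg symbol, the switch is on (within 0.12 rad of its on stop), the eggs stand in the rack (tilted less than 23 degrees) (horizontal distance between lid and lid_seat below 0.007 m and z of lid in the frame of lid_seat between -0.004 and 0.004 m and angle between lid's own z axis and vertical below 0.06 rad and value of joint dial between 2.06 and 2.3 rad and value of joint switch above 0.93 rad and linear speed of lid below 0.02 m/s and angle between each of egg_0, egg_1, egg_2, egg_3's own z axis and vertical below 0.4 rad); the robot touches nothing.
It fails at once if the switch is turned on before the lid sits on the cooker and the dial is set (value of joint switch above 0.55 rad and not ((horizontal distance between lid and lid_seat below 0.007 m and z of lid in the frame of lid_seat between -0.004 and 0.004 m and angle between lid's own z axis and vertical below 0.06 rad) and value of joint dial between 2.06 and 2.3 rad)).
It fails at once if the lid is dropped on the cooker (faster than 0.4 m/s within 40 mm above its seat) (horizontal distance between lid and lid_seat below 0.06 m and z of lid in the frame of lid_seat below 0.04 m and linear speed of lid above 0.4 m/s).
It fails at once if an egg is displaced by more than 15 mm (distance of any of egg_0, egg_1, egg_2, egg_3 from where it was at the start of the episode above 0.015 m).
It fails at once if one of the things standing round about is shifted by more than 25 mm or tipped by more than 0.4 rad (distance of any of pepper_mill, oil_bottle, blue_bowl, honey_jar, mug from where it was at the start of the episode above 0.025 m or angle between any of pepper_mill, oil_bottle, blue_bowl, honey_jar, mug's own z axis and vertical above 0.4 rad).
It also fails if it takes over 67 s, if anything falls off the work surface, if the arm or the gripper's body presses on something with over 40 N, if the wrist force passes 120 N, or if a joint passes its speed limit or range.

## Working session

There is one attempt and no reset: what is moved stays moved. The work goes in short steps, Python scripts to look and compute and a tool call to move; the robot and the scene stay as the last step left them, time stands still between calls to the robot, and variables do not carry over. Pictures are saved under pics/ and viewed, about 8 in all and at most 12, crops included, and the job is handed in when it is done.

Besides the shell and the picture viewer there is one more tool, called after ">>>" as a command line: name --argument value ..., lists and objects as JSON in quotes. carry_out: Moves the arm, as the interface text tells. Its arguments: {"type":"object","properties":{"steps":{"type":"array"},"newtons":{"type":"number"}},"required":["steps"]}

```bash
mkdir -p pics
cat > h.py <<'E'
import numpy as np, cv2
from station import sensors, get_image, manip
def ray(cam, uv):
    "world ray origin, dir for fixed camera dict"
    K=np.array(cam["camera_matrix"]);T=np.array(cam["extrinsics"])
    R=T[:3,:3];t=T[:3,3]
    return -R.T@t, R.T@np.linalg.inv(K)@np.array([uv[0],uv[1],1.])
def at_z(cam,uv,z):
    o,d=ray(cam,uv); return o+d*(z-o[2])/d[2]
def proj(cam,p):
    K=np.array(cam["camera_matrix"]);T=np.array(cam["extrinsics"])
    q=K@(T[:3,:3]@np.array(p)+T[:3,3]); return q[:2]/q[2]
def wristcam(s=None):
    s=sensors.observe(); c=get_image("wrist")
    W=np.eye(4);W[:3,:3]=s["eef_rot"];W[:3,3]=s["tool_pos"]
    c=dict(c);c["extrinsics"]=np.linalg.inv(W@np.array(c["T_tool_cam"])); return c
def save(img,name,roi=None,k=1):
    if roi: x0,y0,x1,y1=roi; img=img[y0:y1,x0:x1]
    img=cv2.resize(img,None,fx=k,fy=k,interpolation=cv2.INTER_CUBIC)
    cv2.imwrite("pics/"+name,img[:,:,::-1])
E
python3 - <<'E'
from h import *
import pickle
s=sensors.observe();print({k:np.round(v,3).tolist() for k,v in s.items()})
t=get_image("top");d=get_image("side")
pickle.dump((t,d),open("c0.pkl","wb"))
for c in(t,d):print(np.round(c["camera_matrix"],1).tolist(),np.round(c["extrinsics"],3).tolist())
save(t["color"],"top0.png",k=1.5);save(d["color"],"side0.png",k=1.5)
print(np.round(get_image("wrist")["T_tool_cam"],3).tolist())
E
```

```text
{'time': 0.0, 'joint_pos': [-1.316, 0.494, 1.346, 0.0, 1.303, -0.095], 'qvel': [-0.0, 0.001, -0.001, -0.0, 0.002, 0.001], 'joint_torque': [-0.002, -88.216, -38.387, -0.0, 0.01, -0.0], 'tool_pos': [0.215, -0.587, 0.249], 'eef_rot': [[0.939, 0.344, -0.0], [0.344, -0.939, 0.001], [0.0, -0.001, -1.0]], 'wrist_force': [-0.675, 0.135, -0.89], 'ft_torque': [0.019, -0.021, -0.032], 'finger_gap': 1.001}
[[394.7, 0.0, 253.7], [0.0, 394.7, 186.1], [0.0, 0.0, 1.0]] [[0.051, -0.999, 0.003, 0.022], [-0.975, -0.051, -0.216, 0.567], [0.215, 0.008, -0.976, 1.298], [0.0, 0.0, 0.0, 1.0]]
[[492.8, 0.0, 257.9], [0.0, 492.8, 199.4], [0.0, 0.0, 1.0]] [[-0.98, -0.198, -0.009, 0.553], [-0.101, 0.539, -0.836, 0.112], [0.171, -0.819, -0.548, 1.585], [0.0, 0.0, 0.0, 1.0]]
[[0.0, -0.959, -0.283, 0.072], [1.0, -0.0, 0.001, -0.0], [-0.001, -0.283, 0.959, -0.125], [0.0, 0.0, 0.0, 1.0]]
```

View pics/top0.png

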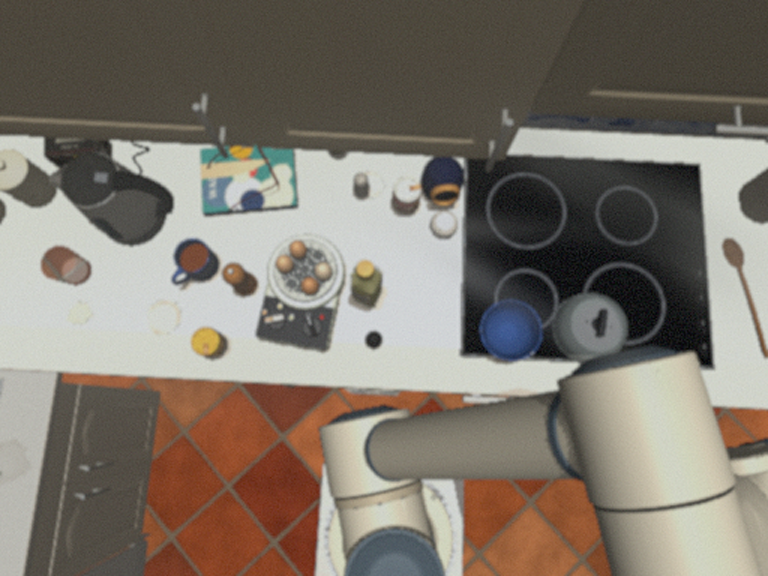

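View pics/side0.png

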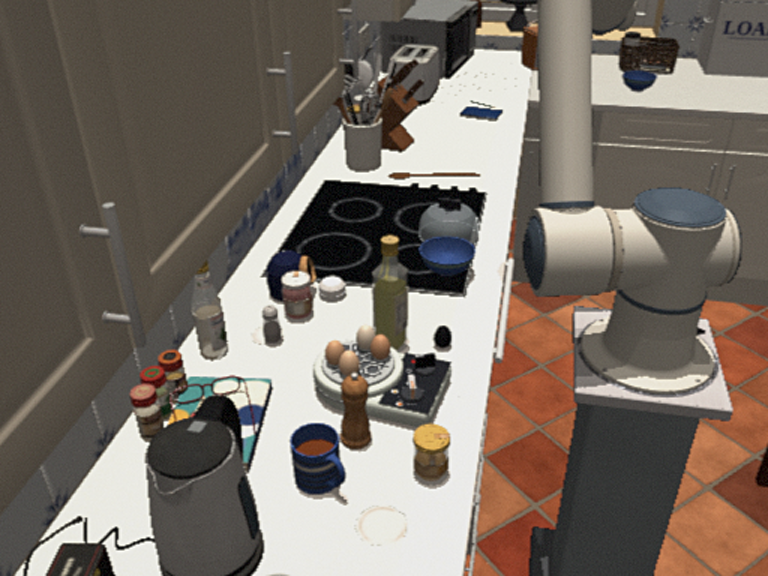

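The top view shows the cooker at (306,272)/1.5 px with its console towards the robot and the lid at (592,326)/1.5 with its black handle at (600,322)/1.5. The oil bottle is right of the cooker, the mill left of it, the blue bowl next to the lid. The black egg at (373,340) is the look-alike and is not to be touched.

Run:
```python
from h import *
import pickle
t,d=pickle.load(open("c0.pkl","rb"))
f=lambda u,v,z,n:print(n,np.round(at_z(t,(u/1.5,v/1.5),z),3))
f(306,271,.058,"pan");f(601,322,.108,"handle");f(511,329,.06,"bowl");f(364,270,.264,"bottle cap");f(233,271,.155,"mill");f(593,327,.05,"lid");f(193,258,.094,"mug");f(207,341,.087,"honey")
a=cv2.resize(t["color"][150:240,130:220],(540,540)[:2],interpolation=cv2.INTER_CUBIC)
a=cv2.resize(t["color"][150:240,165:265],(400,360),interpolation=cv2.INTER_CUBIC)
b=cv2.resize(t["color"][170:260,350:450],(400,360),interpolation=cv2.INTER_CUBIC)
save(np.hstack([a,b]),"crop1.png")
```

```text
pan [0.577 0.224 0.058]
handle [ 0.485 -0.435  0.108]
bowl [ 0.466 -0.249  0.06 ]
bottle cap [0.538 0.083 0.264]
mill [0.546 0.367 0.155]
lid [ 0.482 -0.438  0.05 ]
mug [0.585 0.476 0.094]
honey [0.401 0.425 0.087]
```

View pics/crop1.png

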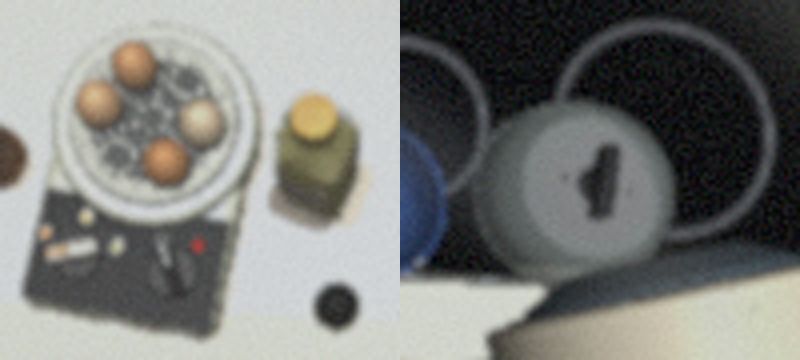

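The crop shows the medium egg rack, the dial bar at about (70,250), the switch at (170,262), and the lid handle bar from (610,145) to (595,215). The bar runs nearly along world x at about -0.2 rad. I'll move above the lid and check from there.

>>> carry_out --steps '[[[0.85,-0.14,0],[0,0,0],1],[[0.85,-0.14,0],[0,0,0],1],[[0.85,-0.14,0],[0,0,0],1],[[0.85,-0.14,0],[0,0,0],1],[[0.85,-0.14,0],[0,0,0],1],[[0.85,-0.14,0],[0,0,0],1],[[0,0,0],[0,0,0.92],1],[[0,0,0],[0,0,0.92],1],[[0,0,0],[0,0,0.92],1],[[0,0,0],[0,0,0.92],1],[[0,0,0],[0,0,0],1],[[0,0,0],[0,0,0],1]]'

```text
time: 1.65
tool_pos: [0.4931, -0.4281, 0.2462]
eef_rot: [[0.977, -0.212, -0.003], [-0.212, -0.977, 0.005], [-0.004, -0.004, -1.0]]
wrist_force: [0.2, -0.5, -0.3]
finger_gap: 0.999
```

Run:
```python
from h import *
import pickle
s=sensors.observe();print(s["time"],np.round(s["tool_pos"],4),np.round(s["eef_rot"],3).tolist(),np.round(s["joint_pos"],2))
c=wristcam();pickle.dump(c,open("w1.pkl","wb"));save(c["color"],"w1.png",k=1.5)
```

```text
1.65 [ 0.4931 -0.4281  0.2462] [[0.977, -0.212, -0.003], [-0.212, -0.977, 0.005], [-0.004, -0.004, -1.0]] [-0.81  0.54  1.27  0.    1.34  0.98]
```

View pics/w1.png

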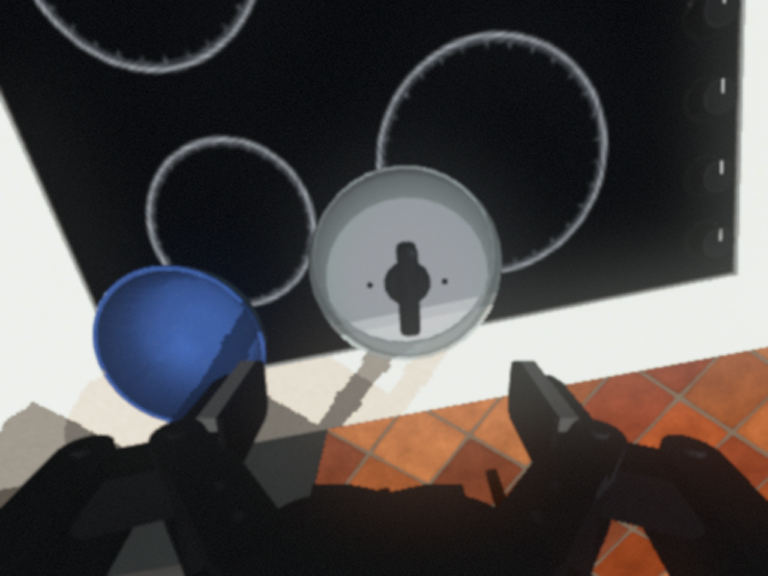

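The wrist view shows the handle bar from (406,242) to (410,334), centre (408,288), with the lid rim circle at about (406,261), radius 96 px. The bowl is at (180,340).

Run:
```python
from h import *
import pickle
c=pickle.load(open("w1.pkl","rb"))
a=at_z(c,(406/1.5,242/1.5),.114);b=at_z(c,(410/1.5,334/1.5),.114)
print(a,b,np.linalg.norm(a-b),np.arctan2(*(a-b)[1::-1]),(a+b)/2)
for u,v in((406,166),(406,357),(310,261),(501,261)):print(at_z(c,(u/1.5,v/1.5),.012)) 
s=sensors.observe();R=np.array(s["eef_rot"])
print("to handle tool units",R.T@((a+b)/2*[1,1,0]+[0,0,.108]-s["tool_pos"])/.06)
```

```text
[ 0.51764094 -0.44521046  0.114     ] [ 0.45571767 -0.43538811  0.114     ] 0.06269745024697669 -0.15731072866301574 [ 0.4866793  -0.44029928  0.114     ]
[ 0.56231406 -0.45858945  0.012     ]
[ 0.39044595 -0.42367891  0.012     ]
[ 0.50084603 -0.3584634   0.012     ]
[ 0.46474514 -0.52537266  0.012     ]
to handle tool units [-0.05069696  0.23017319  2.30320205]
```

>>> carry_out --steps '[[[-0.05,0.22,0.5],[0,0,-0.35],1],[[0,0,0.6],[0,0,0],1],[[0,0,0.6],[0,0,0],1],[[0,0,0.2],[0,0,0],0.7],[[0,0,0],[0,0,0],0.7]]'

```text
time: 2.33
tool_pos: [0.4875, -0.4413, 0.1308]
eef_rot: [[0.989, -0.15, -0.001], [-0.15, -0.989, 0.002], [-0.002, -0.002, -1.0]]
wrist_force: [0.4, -1.4, 0.4]
finger_gap: 0.702
```

```bash
cat > goto.py <<'E'
import sys
from h import *
x,y,z,yaw=map(float,sys.argv[1:5])
s=sensors.observe();R=np.array(s["eef_rot"]);p=np.array(s["tool_pos"])
cx,sx=np.cos(yaw),np.sin(yaw);Rt=np.array([[cx,sx,0],[sx,-cx,0],[0,0,-1.]])
print("t",round(s["time"],2),"pos",np.round(p,4),"yaw",round(float(np.arctan2(R[1,0],R[0,0])),3),"gap",round(float(s["finger_gap"]),3),"F",np.round(s["wrist_force"],1))
print("shift units",np.round(R.T@(np.array([x,y,z])-p)/.06,3),"turn units",np.round(cv2.Rodrigues(R.T@Rt)[0].ravel()/.15,2),"joints",np.round(s["joint_pos"],2))
E
python3 goto.py .4867 -.4403 .1105 -.157
```

```text
t 2.33 pos [ 0.4875 -0.4413  0.1308] yaw -0.151 gap 0.702 F [ 0.4 -1.4  0.4]
shift units [-0.015 -0.013  0.339] turn units [-0.01  0.01  0.04] joints [-0.83  0.66  1.38  0.    1.1   0.89]
```

>>> carry_out --steps '[[[0,0,0.33],[0,0,0],0.7],[[0,0,0],[0,0,0],0.4],[[0,0,0],[0,0,0],0],[[0,0,0],[0,0,0],0],[[0,0,0],[0,0,0],0],[[0,0,0],[0,0,0],0]]' --newtons 50

```text
time: 3.08
tool_pos: [0.4898, -0.4434, 0.1175]
eef_rot: [[0.989, -0.149, 0.004], [-0.149, -0.989, -0.004], [0.005, 0.003, -1.0]]
wrist_force: [-0.1, 0.3, -1.8]
finger_gap: 0.146
```

```bash
python3 goto.py .4867 -.4403 .35 -.157
```

```text
t 3.08 pos [ 0.4898 -0.4434  0.1175] yaw -0.149 gap 0.146 F [-0.1  0.3 -1.8]
shift units [-0.039 -0.032 -3.876] turn units [ 0.02 -0.03  0.05] joints [-0.83  0.68  1.39  0.    1.07  0.89]
```

The grip is 7 mm high, so I'll open, go deeper and close again.

>>> carry_out --steps '[[[0,0,0],[0,0,0],0.5],[[0,0,0],[0,0,0],0.5],[[0,0,0.13],[0,0,0],0.5],[[0,0,0.05],[0,0,0],0.5]]'

```text
time: 3.58
tool_pos: [0.4899, -0.4436, 0.1063]
eef_rot: [[0.989, -0.149, 0.005], [-0.149, -0.989, -0.004], [0.005, 0.004, -1.0]]
wrist_force: [-0.1, 0.0, -0.4]
finger_gap: 0.502
```

```bash
python3 goto.py .4867 -.4403 .109 -.157
```

```text
t 3.58 pos [ 0.4899 -0.4436  0.1063] yaw -0.149 gap 0.502 F [-0.1  0.  -0.4]
shift units [-0.062 -0.047 -0.046] turn units [ 0.02 -0.04  0.05] joints [-0.83  0.69  1.4   0.    1.05  0.89]
```

>>> carry_out --steps '[[[-0.03,0,-0.04],[0,0,0],0.4],[[0,0,0],[0,0,0],0.15],[[0,0,0],[0,0,0],0],[[0,0,0],[0,0,0],0],[[0,0,0],[0,0,0],0],[[0,0,0],[0,0,0],0]]' --newtons 60

```text
time: 4.32
tool_pos: [0.488, -0.4432, 0.1085]
eef_rot: [[0.989, -0.149, 0.005], [-0.149, -0.989, -0.004], [0.005, 0.003, -1.0]]
wrist_force: [-0.3, -0.3, -0.6]
finger_gap: 0.151
```

>>> carry_out --steps '[[[0,0,-0.3],[0,0,0],0],[[0,0,-0.7],[0,0,0],0],[[0,0,-0.8],[0,0,0],0],[[0,0,-0.8],[0,0,0],0],[[0,0,-0.8],[0,0,0],0],[[0,0,-0.8],[0,0,0],0],[[0,0,-0.6],[0,0,0],0],[[0,0,0],[0,0,0],0]]'

```text
time: 5.32
tool_pos: [0.4851, -0.4405, 0.4151]
eef_rot: [[0.989, -0.149, 0.007], [-0.149, -0.989, -0.007], [0.008, 0.006, -1.0]]
wrist_force: [-0.4, 0.1, -2.1]
finger_gap: 0.15
```

```bash
python3 goto.py .40 .2 .40 -.157
```

```text
t 5.33 pos [ 0.4851 -0.4405  0.4151] yaw -0.149 gap 0.15 F [-0.4  0.1 -2.1]
shift units [ -2.991 -10.347   0.164] turn units [ 0.04 -0.06  0.05] joints [-0.83  0.44  1.    0.    1.69  0.89]
```

>>> carry_out --steps '[[[-0.1,-0.4,0],[0,0,0],0],[[-0.25,-0.85,0],[0,0,0],0],[[-0.25,-0.9,0],[0,0,0],0],[[-0.25,-0.9,0],[0,0,0],0],[[-0.25,-0.9,0],[0,0,0],0],[[-0.25,-0.9,0],[0,0,0],0],[[-0.25,-0.9,0],[0,0,0],0],[[-0.25,-0.9,0],[0,0,0],0],[[-0.25,-0.9,0],[0,0,0],0],[[-0.25,-0.9,0],[0,0,0],0],[[-0.25,-0.9,0],[0,0,0],0],[[-0.2,-0.5,0],[0,0,0],0]]'

```text
time: 6.82
tool_pos: [0.3967, 0.1873, 0.408]
eef_rot: [[0.988, -0.153, 0.001], [-0.153, -0.988, -0.004], [0.001, 0.004, -1.0]]
wrist_force: [0.1, -0.5, -1.4]
finger_gap: 0.147
```

>>> carry_out --steps '[[[0,0,0],[0,0,0],0],[[0,0,0],[0,0,0],0]]'

```text
time: 7.08
tool_pos: [0.3951, 0.1885, 0.4074]
eef_rot: [[0.989, -0.149, -0.001], [-0.149, -0.989, -0.005], [-0.0, 0.005, -1.0]]
wrist_force: [0.3, 0.5, -1.6]
finger_gap: 0.149
```

```bash
python3 goto.py .40 .2 .40 -.157
python3 - <<'E'
from h import *
import pickle
c=wristcam();pickle.dump(c,open("w2.pkl","wb"));save(c["color"],"w2.png",k=1.5)
E
```

```text
t 7.08 pos [0.3951 0.1885 0.4074] yaw -0.15 gap 0.149 F [ 0.3  0.5 -1.6]
shift units [ 0.052 -0.202  0.123] turn units [0.03 0.   0.05] joints [ 0.31  0.09  1.51 -0.    1.55  2.03]
```

View pics/w2.png

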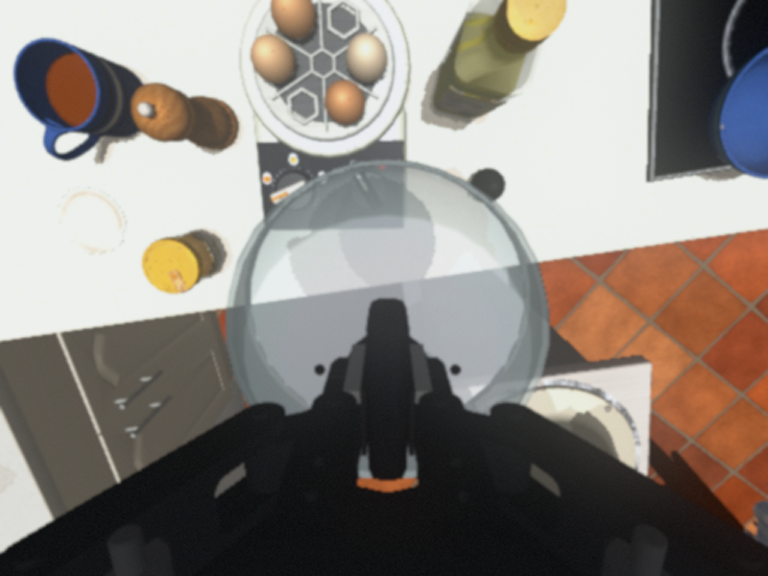

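The view shows the cooker ring's outer edge at left (240,60), right (411,62) and bottom (325,157). The console edges are vertical at columns 260 and 405, so the cooker's yaw is about equal to the tool's. The lid hangs level in the grip. Next I'll fit the cooker pose and overlay it.

```bash
cat > fit.py <<'E'
from h import *
import pickle
from scipy.optimize import least_squares
c=pickle.load(open("w2.pkl","rb"));t,_=pickle.load(open("c0.pkl","rb"))
pts=np.array([(240,60),(411,62),(325,157),(262,114),(390,115)])/1.5
w=np.array([at_z(c,p,.058)[:2] for p in pts]);print(w)
r=least_squares(lambda q:np.hypot(*(w-q[:2]).T)-.09,[.577,.224]);print("centre R90",r.x,r.fun)
q=np.r_[r.x,.058];x0=np.array([at_z(c,np.array(p)/1.5,.044) for p in((262,150),(266,215),(405,150),(405,225))])
for a,b in((0,1),(2,3)):print("edge yaw",np.arctan2(*(x0[a]-x0[b])[1::-1]), )
print("width",np.linalg.norm(x0[0]-x0[2]),x0)
print("top-cam says",proj(t,q)*1.5)
yaw=-.15
im=cv2.resize(c["color"],None,fx=3,fy=3,interpolation=cv2.INTER_CUBIC)
def W(x,y,z):return np.array([q[0]+np.cos(yaw)*x-np.sin(yaw)*y,q[1]+np.sin(yaw)*x+np.cos(yaw)*y,z])
def draw(P,col,cl=True):cv2.polylines(im,[np.int32([proj(c,p)*3 for p in P])],cl,col,1)
th=np.linspace(0,6.28,80)
for R,z in((.09,.058),(.073,.066)):draw([W(R*np.cos(a),R*np.sin(a),z) for a in th],(255,0,0))
draw([W(-.172,.086,.044),W(-.172,-.086,.044),W(-.06,-.086,.044),W(-.06,.086,.044)],(0,255,0))
for y in(.042,-.042):draw([W(-.125+.0225*np.cos(a),y+.0225*np.sin(a),.05) for a in th],(255,0,255))
save(im,"ov.png",(420,0,920,500))
E
python3 fit.py
```

```text
[[0.59642796 0.30985113]
 [0.56847769 0.13535359]
 [0.48977224 0.24132016]
 [0.54271626 0.29948926]
 [0.5214366  0.16434751]]
centre R90 [0.58310949 0.22308505] [-0.00221769 -0.00105677  0.00510185 -0.00357537 -0.00483167]
edge yaw -0.1707194711391479
edge yaw -0.13719418619754933
width 0.16106315675692737 [[0.50839113 0.31183295 0.044     ]
 [0.43708663 0.32412568 0.044     ]
 [0.48442388 0.15256302 0.044     ]
 [0.40101244 0.16407893 0.044     ]]
top-cam says [306.70177095 268.35526367]
```

View pics/ov.png

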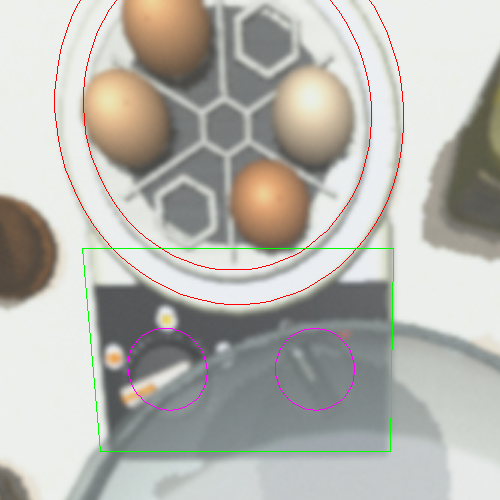

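The overlay sits close, but the real ring lies a few mm toward the robot. I'll refine it with edge profiles.

```bash
cat > prof.py <<'E'
from h import *
import pickle
c=pickle.load(open("w2.pkl","rb"));t,_=pickle.load(open("c0.pkl","rb"))
q=np.array([.5805,.2235])
for name,cam,angs in(("wrist",c,np.arange(-200,40,20)),("top",t,np.arange(-180,180,30))):
    g=cv2.GaussianBlur(cam["color"].astype(np.float32).mean(2),(3,3),0)
    print(name,"r:",list(range(62,104,2)))
    for a in angs:
        A=np.radians(a);v=[]
        for r in np.arange(.062,.104,.002):
            u=proj(cam,[q[0]+r*np.cos(A),q[1]+r*np.sin(A),.058]).astype(np.float32)
            v.append(int(cv2.getRectSubPix(g,(1,1),(float(u[0]),float(u[1])))[0,0]) if 0<=u[1]<384 else -1)
        print(a,v)
E
python3 prof.py
```

```text
wrist r: [62, 64, 66, 68, 70, 72, 74, 76, 78, 80, 82, 84, 86, 88, 90, 92, 94, 96, 98, 100, 102]
-200 [229, 232, 232, 232, 228, 207, 183, 195, 225, 236, 237, 237, 234, 219, 181, 130, 98, 88, 87, 87, 87]
-180 [225, 233, 234, 233, 223, 195, 180, 206, 232, 237, 237, 237, 233, 211, 165, 118, 94, 90, 91, 94, 109]
-160 [97, 115, 158, 200, 205, 183, 189, 222, 236, 237, 237, 236, 227, 196, 147, 110, 97, 96, 96, 96, 96]
-140 [235, 236, 235, 228, 204, 182, 197, 226, 236, 237, 237, 234, 218, 186, 177, 211, 234, 237, 237, 235, 231]
-120 [237, 236, 234, 221, 198, 197, 222, 236, 238, 237, 236, 227, 200, 179, 195, 220, 232, 235, 235, 235, 235]
-100 [152, 193, 220, 216, 201, 211, 231, 237, 238, 237, 233, 219, 198, 202, 223, 234, 236, 236, 236, 236, 236]
-80 [201, 225, 231, 219, 212, 225, 236, 238, 238, 237, 231, 212, 208, 225, 235, 236, 236, 236, 236, 236, 236]
-60 [234, 234, 232, 223, 218, 229, 237, 238, 239, 238, 231, 218, 221, 233, 236, -1, -1, -1, -1, -1, -1]
-40 [228, 233, 235, -1, -1, -1, -1, -1, -1, -1, -1, -1, -1, -1, -1, -1, -1, -1, -1, -1, -1]
-20 [-1, -1, -1, -1, -1, -1, -1, -1, -1, -1, -1
[... 924 characters left out ...]
 195, 198, 201, 205, 207, 208, 208, 209, 209]
0 [181, 184, 185, 186, 187, 190, 193, 196, 199, 199, 198, 196, 195, 196, 199, 202, 204, 206, 207, 207, 207]
30 [159, 160, 159, 157, 154, 155, 159, 167, 177, 186, 192, 195, 197, 198, 200, 202, 204, 206, 207, 207, 207]
60 [152, 156, 162, 168, 173, 177, 181, 186, 191, 196, 200, 200, 199, 198, 197, 200, 203, 205, 207, 208, 208]
90 [117, 119, 127, 137, 149, 162, 174, 183, 191, 197, 200, 200, 196, 191, 189, 189, 194, 199, 204, 206, 208]
120 [177, 184, 189, 188, 187, 182, 179, 181, 185, 192, 198, 200, 197, 191, 185, 181, 181, 184, 186, 187, 188]
150 [176, 182, 184, 183, 180, 175, 174, 178, 186, 195, 200, 199, 192, 176, 157, 136, 122, 120, 124, 131, 140]
```

```bash
cat > fit2.py <<'E'
import numpy as np
q=np.array([.5805,.2235])
def f(n,a,r):
    a=np.radians(a);r=np.array(r)/1e3
    A=np.c_[np.cos(a),np.sin(a)];w=q+A*r[:,None]
    B=np.c_[2*w,np.ones(len(w))];s=np.linalg.lstsq(B,(w**2).sum(1),rcond=None)[0]
    R=np.sqrt(s[2]+s[:2]@s[:2]);print(n,s[:2].round(4),"R",R.round(4),"res mm",((np.hypot(*(w-s[:2]).T)-R)*1e3).round(1))
an=np.array([-200,-180,-160,-140,-120,-100,-80,-60])
f("wrist groove",an,[74.2,73.7,72.6,72,70.9,70,69.7,69.5])
f("wrist outer",an,[91,90.4,89.6,89.3,88,86.6,85.5,84.7])
f("top groove",np.array([-180,-150,-120,120,150]),[72.3,69.6,68.2,74.2,73.3])
f("top shoulder",np.arange(-180,180,30),[81.5,79.5,77.7,76.5,76.5,76.5,79.5,81,83,83.3,83.8,82.5])
E
python3 fit2.py
```

```text
wrist groove [0.579  0.2257] R 0.0721 res mm [-0.1  0.1 -0.1  0.2 -0.  -0.2  0.   0.1]
wrist outer [0.5773 0.2247] R 0.0874 res mm [ 0.2 -0.2 -0.3  0.3  0.1 -0.1 -0.1  0. ]
top groove [0.5788 0.227 ] R 0.0703 res mm [ 0.4 -0.3  0.1  0.  -0.2]
top shoulder [0.5794 0.2271] R 0.0802 res mm [ 0.3  0.2  0.1 -0.1  0.  -0.8  0.6  0.1  0.4 -0.4 -0.  -0.4]
```

```bash
python3 - <<'E'
from h import *
import pickle
c=pickle.load(open("w2.pkl","rb"));T=np.array(c["T_tool_cam"]);K=np.array(c["camera_matrix"])
def tool(u,v,z):
    d=T[:3,:3]@np.linalg.inv(K)@np.array([u/1.5,v/1.5,1]);o=T[:3,3];return o+d*(z-o[2])/d[2]
print("dots",tool(320,370,.022),tool(455,370,.022))
print("rim L/R/front",tool(228,310,.1),tool(549,310,.1),tool(388,160,.1))
w=cv2.resize(c["color"],None,fx=3,fy=3,interpolation=cv2.INTER_CUBIC)
print("handle front end",tool(388,298,-.006),tool(388,305,-.006))
E
python3 goto.py .58 .226 .40 -.15
```

```text
dots [-0.00432755 -0.02662673  0.022     ] [-0.00433661  0.0269002   0.022     ]
rim L/R/front [-0.00610052 -0.09222847  0.1       ] [-0.00610675  0.09402665  0.1       ] [0.0768114  0.00050093 0.1       ]
handle front end [ 0.03432687  0.00020685 -0.006     ] [ 0.03208383  0.00020894 -0.006     ]
t 7.12 pos [0.3952 0.1884 0.4074] yaw -0.15 gap 0.149 F [ 0.  -0.2 -2.8]
shift units [ 2.952 -1.083  0.118] turn units [ 0.03  0.   -0.  ] joints [ 0.31  0.09  1.51 -0.    1.55  2.03]
```

Run:
```python
from h import *
import pickle
c=pickle.load(open("w1.pkl","rb"))
for z in(.080,.086):
  a=at_z(c,(370/1.5,285.5/1.5),z);b=at_z(c,(445/1.5,281.5/1.5),z);print(z,(a+b)/2,np.linalg.norm(a-b))
c=pickle.load(open("w2.pkl","rb"))
save(c["color"],"hand.png",(190,180,330,340),4)
g=c["color"].mean(2)
print("col profile of handle",g[190:225,258].astype(int).tolist())
```

```text
0.08 [ 0.48116735 -0.44031497  0.08      ] 0.055283186636261264
0.086 [ 0.48286361 -0.44038406  0.086     ] 0.0541433016265978
col profile of handle [166, 159, 159, 159, 160, 160, 159, 155, 131, 88, 58, 56, 57, 54, 54, 53, 55, 56, 54, 53, 53, 51, 52, 52, 51, 50, 50, 50, 50, 50, 51, 51, 50, 49, 50]
```

View pics/hand.png

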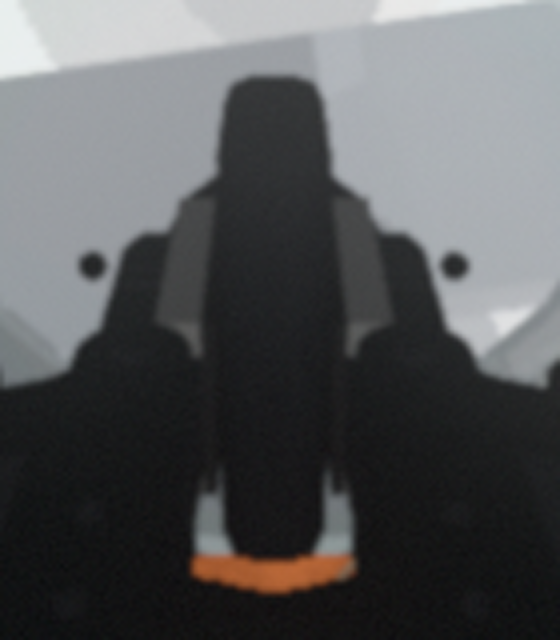

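Run:
```python
from h import *
import pickle
c=pickle.load(open("w2.pkl","rb"));T=np.array(c["T_tool_cam"]);K=np.array(c["camera_matrix"])
def tool(u,v,z):
    d=T[:3,:3]@np.linalg.inv(K)@np.array([u,v,1]);o=T[:3,3];return o+d*(z-o[2])/d[2]
print("rear end top",tool(258.5,180+553/4,-.0055),"front end (top/base)",tool(258.5,199,-.0055),tool(258.5,199,.018))
s=sensors.observe();R=np.array(s["eef_rot"]);lid=np.array([-.005,0,0])
tgt=np.array([.579,.226,.40])-R@lid
print("tcp target",tgt,"units",R.T@(tgt-s["tool_pos"])/.06)
```

```text
rear end top [-0.03180018  0.00018241 -0.0055    ] front end (top/base) [ 0.03401044  0.00013229 -0.0055    ] [0.02663269 0.00019815 0.018     ]
tcp target [0.58394351 0.22525051 0.39999905] units [ 3.01853534 -1.08019584  0.11804123]
```

>>> carry_out --steps '[[[0.4,-0.2,0],[0,0,0],0],[[0.7,-0.25,0],[0,0,0],0],[[0.7,-0.25,0],[0,0,0],0],[[0.7,-0.25,0],[0,0,0],0],[[0.4,-0.15,0],[0,0,0],0],[[0,0,0],[0,0,0],0],[[0,0,0],[0,0,0],0]]'

```text
time: 8.0
tool_pos: [0.5837, 0.219, 0.4062]
eef_rot: [[0.987, -0.161, -0.002], [-0.161, -0.987, -0.006], [-0.001, 0.006, -1.0]]
wrist_force: [-0.5, -0.0, -1.5]
finger_gap: 0.153
```

```bash
python3 goto.py .5825 .2255 .26 -.15
```

```text
t 8.0 pos [0.5837 0.219  0.4062] yaw -0.161 gap 0.153 F [-0.5 -0.  -1.5]
shift units [-0.034 -0.119  2.436] turn units [ 0.04  0.01 -0.08] joints [ 0.27  0.39  1.09 -0.01  1.66  2.  ]
```

>>> carry_out --steps '[[[-0.03,-0.12,0.3],[0.04,0,-0.08],0],[[0,0,0.6],[0,0,0],0],[[0,0,0.6],[0,0,0],0],[[0,0,0.5],[0,0,0],0],[[0,0,0.3],[0,0,0],0],[[0,0,0],[0,0,0],0]]'

```text
time: 8.75
tool_pos: [0.5787, 0.2231, 0.2678]
eef_rot: [[0.989, -0.151, 0.001], [-0.151, -0.989, 0.001], [0.001, -0.001, -1.0]]
wrist_force: [-0.1, -0.2, -1.3]
finger_gap: 0.147
```

```bash
python3 goto.py .5825 .2255 .20 -.15
python3 - <<'E'
from h import *
import pickle
d=get_image("side");t=get_image("top");pickle.dump((t,d),open("c1.pkl","wb"))
a=cv2.resize(d["color"][150:300,190:310],(480,600),interpolation=cv2.INTER_CUBIC)
b=cv2.resize(t["color"][110:250,150:215+10],(310,600)) 
save(np.hstack([a,b]),"hover.png")
E
```

```text
t 8.75 pos [0.5787 0.2231 0.2678] yaw -0.151 gap 0.147 F [-0.1 -0.2 -1.3]
shift units [ 0.056 -0.048  1.129] turn units [-0.01 -0.01 -0.01] joints [0.27 0.47 1.34 0.   1.33 1.99]
```

View pics/hover.png

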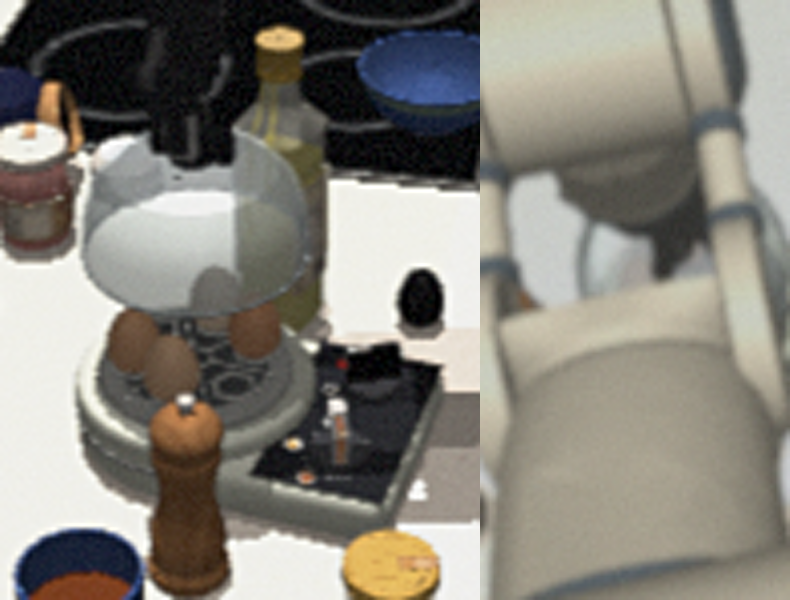

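The lid is above the eggs and level, clear of the bottle. Rim edges are at (83,250), (308,245) and (195,313) in the crop. I'll check its centre in the side camera.

Run:
```python
from h import *
import pickle
t,d=pickle.load(open("c1.pkl","rb"))
th=np.linspace(0,6.283,200)
def ext(cx,cy,z,R):
    P=np.array([proj(d,[cx+R*np.cos(a),cy+R*np.sin(a),z]) for a in th])
    P=(P-[190,150])*4
    return P[:,0].min().round(1),P[:,0].max().round(1),P[:,1].max().round(1)
print("measured lid 83 308 313")
for off in(0,-.003,-.006):
    print(off,ext(.5787+off*.989,.2231-off*.151,.1673,.082))
print("cooker meas L 76  model",ext(.579,.226,.058,.09), "groove",ext(.579,.226,.066,.073))
g=d["color"].astype(int).mean(2)
```

```text
measured lid 83 308 313
0 (np.float64(73.3), np.float64(303.0), np.float64(312.4))
-0.003 (np.float64(77.1), np.float64(307.0), np.float64(313.3))
-0.006 (np.float64(81.0), np.float64(310.9), np.float64(314.2))
cooker meas L 76  model (np.float64(70.4), np.float64(312.7), np.float64(446.0)) groove (np.float64(92.8), np.float64(289.8), np.float64(421.8))
```

>>> carry_out --steps '[[[0.045,-0.04,0.2],[0,0,0],0],[[0,0,0.4],[0,0,0],0],[[0,0,0.4],[0,0,0],0],[[0,0,0.3],[0,0,0],0],[[0,0,0.1],[0,0,0],0],[[0,0,0],[0,0,0],0]]'

```text
time: 9.6
tool_pos: [0.5859, 0.2265, 0.1856]
eef_rot: [[0.989, -0.15, 0.011], [-0.151, -0.989, 0.004], [0.011, -0.005, -1.0]]
wrist_force: [-0.4, 1.0, -0.8]
finger_gap: 0.149
```

```bash
python3 goto.py .5815 .225 .1585 -.15
```

```text
t 9.6 pos [0.5859 0.2265 0.1856] yaw -0.151 gap 0.149 F [-0.4  1.  -0.8]
shift units [-0.073  0.039  0.45 ] turn units [-0.04 -0.07 -0.01] joints [0.27 0.56 1.42 0.   1.15 2.  ]
```

>>> carry_out --steps '[[[-0.07,0.04,0],[-0.04,-0.07,0],0],[[0,0,0.1],[0,0,0],0],[[0,0,0.1],[0,0,0],0],[[0,0,0],[0,0,0],0]]'

```text
time: 10.1
tool_pos: [0.5819, 0.225, 0.1745]
eef_rot: [[0.989, -0.151, 0.002], [-0.151, -0.989, -0.0], [0.002, -0.0, -1.0]]
wrist_force: [-0.8, -1.2, -1.0]
finger_gap: 0.146
```

```bash
python3 goto.py .5815 .225 .1585 -.15
```

```text
t 10.1 pos [0.5819 0.225  0.1745] yaw -0.151 gap 0.146 F [-0.8 -1.2 -1. ]
shift units [-0.007  0.     0.266] turn units [-0.   -0.01 -0.01] joints [ 0.27  0.57  1.44 -0.    1.14  2.  ]
```

>>> carry_out --steps '[[[0,0,0.1],[0,0,0],0],[[0,0,0.1],[0,0,0],0],[[0,0,0],[0,0,0],0]]'

```text
time: 10.48
tool_pos: [0.5819, 0.2249, 0.1615]
eef_rot: [[0.989, -0.151, 0.002], [-0.151, -0.989, -0.0], [0.002, -0.0, -1.0]]
wrist_force: [0.7, -0.3, -2.1]
finger_gap: 0.152
```

>>> carry_out --steps '[[[0,0,0.08],[0,0,0],0],[[0,0,0],[0,0,0],0]]'

```text
time: 10.72
tool_pos: [0.5826, 0.2253, 0.1612]
eef_rot: [[0.989, -0.15, 0.006], [-0.15, -0.989, 0.001], [0.006, -0.002, -1.0]]
wrist_force: [0.4, 0.1, -2.7]
finger_gap: 0.15
```

```bash
python3 goto.py .5815 .225 .1585 -.15
```

```text
t 10.72 pos [0.5826 0.2253 0.1612] yaw -0.151 gap 0.15 F [ 0.4  0.1 -2.7]
shift units [-0.018  0.008  0.045] turn units [-0.01 -0.04 -0.01] joints [ 0.27  0.58  1.45 -0.    1.1   2.  ]
```

>>> carry_out --steps '[[[0,0,0.06],[0,-0.04,0],0],[[0,0,0.06],[0,0,0],0],[[0,0,0],[0,0,0],0]]'

```text
time: 11.1
tool_pos: [0.5833, 0.2258, 0.1611]
eef_rot: [[0.989, -0.15, 0.005], [-0.15, -0.989, 0.003], [0.005, -0.004, -1.0]]
wrist_force: [-0.3, 0.7, -2.5]
finger_gap: 0.15
```

```bash
python3 goto.py .5815 .225 .1585 -.15
```

```text
t 11.1 pos [0.5833 0.2258 0.1611] yaw -0.15 gap 0.15 F [-0.3  0.7 -2.5]
shift units [-0.028  0.018  0.043] turn units [-0.03 -0.03 -0.  ] joints [0.27 0.58 1.45 0.   1.1  1.99]
```

>>> carry_out --steps '[[[-0.02,0,0.15],[0,0,0],0]]'

```text
time: 11.22
tool_pos: [0.5847, 0.2262, 0.1564]
eef_rot: [[0.989, -0.149, 0.013], [-0.15, -0.989, 0.005], [0.012, -0.006, -1.0]]
wrist_force: [-17.0, -16.1, 93.2]
finger_gap: 0.153
```

```bash
python3 goto.py .5815 .225 .1585 -.15
python3 - <<'E'
from h import *
import pickle
d=get_image("side");pickle.dump(d,open("c2.pkl","wb"))
save(d["color"],"seat.png",(195,190,325,300),6)
E
```

```text
t 11.22 pos [0.5847 0.2262 0.1564] yaw -0.15 gap 0.153 F [-17.  -16.1  93.2]
shift units [-0.05   0.028 -0.036] turn units [-0.04 -0.08 -0.  ] joints [0.27 0.59 1.45 0.   1.08 1.99]
```

View pics/seat.png

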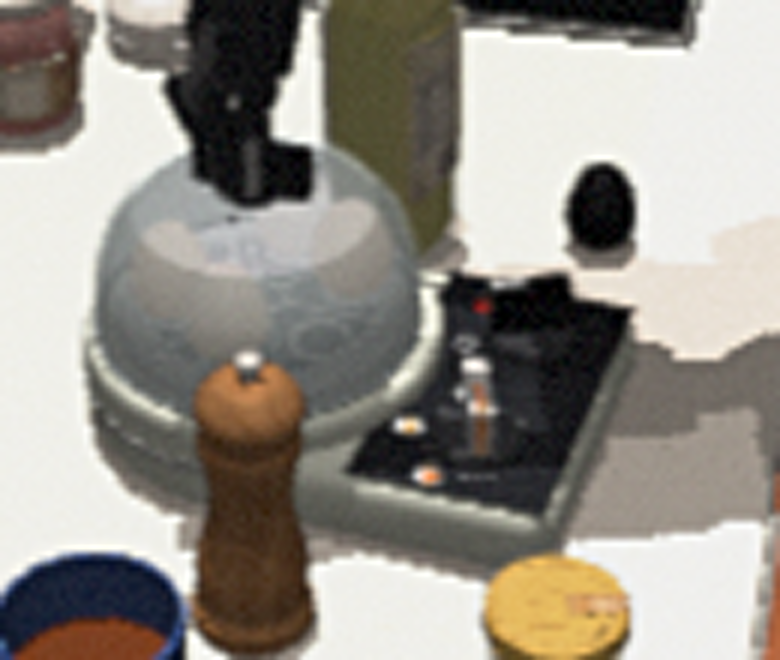

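The image shows the lid seated inside the shoulder all round, and the force rose to 93 N, which confirms contact. I'll relax the push, then release.

>>> carry_out --steps '[[[0,0,-0.05],[0,0,0],0],[[0,0,0],[0,0,0],0.05],[[0,0,0],[0,0,0],0.3],[[0,0,0],[0,0,0],0.5],[[0,0,0],[0,0,0],0.5]]'

```text
time: 11.9
tool_pos: [0.5849, 0.2262, 0.1578]
eef_rot: [[0.989, -0.15, 0.012], [-0.15, -0.989, 0.005], [0.012, -0.007, -1.0]]
wrist_force: [-0.2, 0.7, 0.3]
finger_gap: 0.5
```

```bash
python3 goto.py .5815 .225 .25 -.15
```

```text
t 11.9 pos [0.5849 0.2262 0.1578] yaw -0.15 gap 0.5 F [-0.2  0.7  0.3]
shift units [-0.035  0.018 -1.538] turn units [-0.04 -0.08 -0.  ] joints [0.27 0.59 1.45 0.   1.09 1.99]
```

>>> carry_out --steps '[[[0,0,-0.2],[0,0,0],0.5],[[0,0,-0.6],[0,0,0],0.5],[[0,0,-0.7],[0,0,0],0.7],[[0,0,-0.7],[-0.04,-0.08,0],1],[[-0.7,-0.4,0],[0,0,0],1],[[-0.7,-0.4,0],[0,0,0],1],[[-0.6,-0.3,0],[0,0,0],1],[[0,0,0],[0,0,0],1]]'

```text
time: 12.9
tool_pos: [0.472, 0.3109, 0.3004]
eef_rot: [[0.989, -0.151, 0.004], [-0.151, -0.989, 0.003], [0.003, -0.004, -1.0]]
wrist_force: [-0.1, 0.3, 1.7]
finger_gap: 0.999
```

```bash
python3 goto.py .4617 .286 .25 -.15
python3 - <<'E'
from h import *
import pickle
c=wristcam();pickle.dump(c,open("w3.pkl","wb"));save(c["color"],"w3.png",k=1.5)
E
```

```text
t 12.9 pos [0.472  0.3109 0.3004] yaw -0.152 gap 0.999 F [-0.1  0.3  1.7]
shift units [-0.11   0.44   0.839] turn units [-0.02 -0.02 -0.01] joints [0.48 0.36 1.43 0.   1.35 2.2 ]
```

View pics/w3.png

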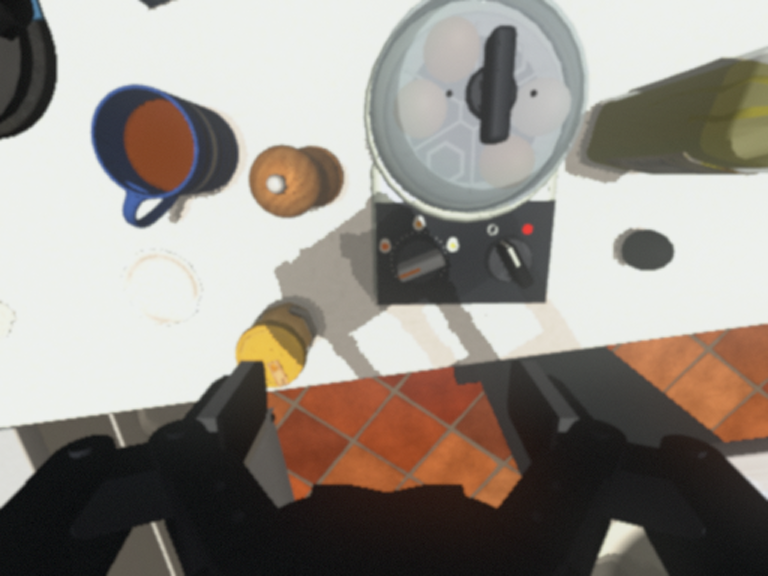

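The lid sits centred on the ring. The dial bar runs (398,276) to (444,259), pointer at the left, and the symbols are at (385,245), (419,224) and (453,244). The switch bar runs (503,240) to (522,282), white ring at (492,229), red dot at (528,229). The honey jar at (272,345) is close by.

Run:
```python
from h import *
import pickle
c=pickle.load(open("w3.pkl","rb"))
P=lambda u,v,z:at_z(c,(u/1.5,v/1.5),z)
ang=lambda a,b:np.arctan2(*(a-b)[1::-1])
a,b=P(398,276,.08),P(444,259,.08);print("dial",(a+b)/2,np.linalg.norm(a-b),ang(a,b))
a,b=P(503,240,.08),P(522,282,.08);print("switch",(a+b)/2,np.linalg.norm(a-b),ang(a,b))
print("yaw from hard-soft sym",ang(P(385,245,.045),P(453,244,.045))-np.pi/2, "ring-dot",ang(P(492,229,.045),P(528,229,.045))-np.pi/2)
m=P(419,224,.045);print("medium",m,"honey",P(272,345,.087),"mill",P(275,184,.155))
a,b,e,f=P(376,205,.044),P(378,302,.044),P(555,202,.044),P(547,302,.044);print("edges",ang(a,b),ang(e,f),np.linalg.norm(a-e),ang(b,f)-np.pi/2)
o=(.579,.226)
y=-.15
for n,(x,yy) in dict(dial=(-.125,.042),sw=(-.125,-.042)).items():print(n,"model",o[0]+np.cos(y)*x-np.sin(y)*yy,o[1]+np.sin(y)*x+np.cos(y)*yy)
print("lid handle",P(503,26,.164),P(494,143,.164))
```

```text
dial [0.45965517 0.28396731 0.08      ] 0.04215468505913797 1.7848312675702298
switch [0.45326889 0.20530481 0.08      ] 0.04161829918072434 0.33511730194063877
yaw from hard-soft sym -0.13607304251653352 ring-dot -0.15101188764424878
medium [0.49239517 0.27877513 0.045     ] honey [0.41086862 0.42515034 0.087     ] mill [0.54589909 0.37265434 0.155     ]
edges -0.13787207373486637 -0.11863274755497895 0.1631355826672078 -0.15048335275984392
dial model 0.4616800168218858 0.2862081518325137
sw model 0.4491272136941035 0.2031513812858861
lid handle [0.61010202 0.22473381 0.164     ] [0.54922736 0.23456373 0.164     ]
```

>>> carry_out --steps '[[[-0.12,0.44,0.6],[0,0,0],0.6],[[0,0,0],[0,0,-0.99],0.35],[[0,0,0],[0,0,-0.99],0.35],[[0,0,0],[0,0,-0.99],0.35],[[0,0,0],[0,0,-0.99],0.35],[[0,0,0],[0,0,-0.99],0.35],[[0,0,0],[0,0,-0.99],0.35],[[0,0,0],[0,0,-0.99],0.35],[[0,0,0],[0,0,-0.99],0.35],[[0,0,0],[0,0,-0.99],0.35],[[0,0,0],[0,0,-0.99],0.35],[[0,0,0],[0,0,-0.99],0.35]]'

```text
time: 14.45
tool_pos: [0.4742, 0.277, 0.2676]
eef_rot: [[0.048, 0.999, 0.012], [0.999, -0.048, 0.003], [0.004, 0.012, -1.0]]
wrist_force: [0.3, 0.5, -0.1]
finger_gap: 0.347
```

>>> carry_out --steps '[[[0,0,0],[0,0,0],0.35],[[0,0,0],[0,0,0],0.35]]'

```text
time: 14.7
tool_pos: [0.4756, 0.276, 0.2681]
eef_rot: [[0.053, 0.998, 0.013], [0.999, -0.053, 0.003], [0.004, 0.013, -1.0]]
wrist_force: [0.3, -0.0, 0.1]
finger_gap: 0.351
```

```bash
python3 goto.py .4607 .285 .15 1.785
```

```text
t 14.7 pos [0.4756 0.276  0.2681] yaw 1.518 gap 0.351 F [ 0.3 -0.   0.1]
shift units [ 0.129 -0.282  1.965] turn units [ 0.09 -0.01 -1.78] joints [ 0.42  0.36  1.52 -0.    1.25  0.47]
```

>>> carry_out --steps '[[[0.13,-0.28,0],[0.09,0,0],0.35],[[0,0,0],[0,0,-0.9],0.35],[[0,0,0],[0,0,-0.9],0.35],[[0,0,0.7],[0,0,0],0.35],[[0,0,0.7],[0,0,0],0.35],[[0,0,0.4],[0,0,0],0.35],[[0,0,0],[0,0,0],0.35],[[0,0,0],[0,0,0],0.35]]'

```text
time: 15.7
tool_pos: [0.4546, 0.2883, 0.1592]
eef_rot: [[-0.211, 0.978, -0.002], [0.977, 0.211, 0.006], [0.006, -0.001, -1.0]]
wrist_force: [0.3, 0.8, 1.5]
finger_gap: 0.349
```

```bash
python3 goto.py .4607 .285 .076 1.785
```

```text
t 15.7 pos [0.4546 0.2883 0.1592] yaw 1.783 gap 0.349 F [0.3 0.8 1.5]
shift units [-0.084  0.09   1.387] turn units [-0.01 -0.04 -0.01] joints [0.45 0.48 1.67 0.01 0.99 0.23]
```

>>> carry_out --steps '[[[-0.08,0.09,0.1],[0,0,0],0.35],[[0,0,0.4],[0,0,0],0.35],[[0,0,0.4],[0,0,0],0.35],[[0,0,0],[0,0,0],0.35]]'

```text
time: 16.2
tool_pos: [0.4642, 0.2856, 0.1072]
eef_rot: [[-0.21, 0.978, 0.004], [0.978, 0.21, 0.009], [0.008, 0.006, -1.0]]
wrist_force: [0.0, 0.4, 0.7]
finger_gap: 0.349
```

```bash
python3 goto.py .4607 .285 .076 1.785;python3 - <<'E'
from h import *
import pickle
c=wristcam();pickle.dump(c,open("w4.pkl","wb"));save(c["color"],"w4.png",(130,120,390,320),3)
E
```

```text
t 16.2 pos [0.4642 0.2856 0.1072] yaw 1.782 gap 0.349 F [0.  0.4 0.7]
shift units [-0.002 -0.062  0.52 ] turn units [ 0.04 -0.05 -0.02] joints [0.44 0.57 1.7  0.01 0.87 0.22]
```

View pics/w4.png

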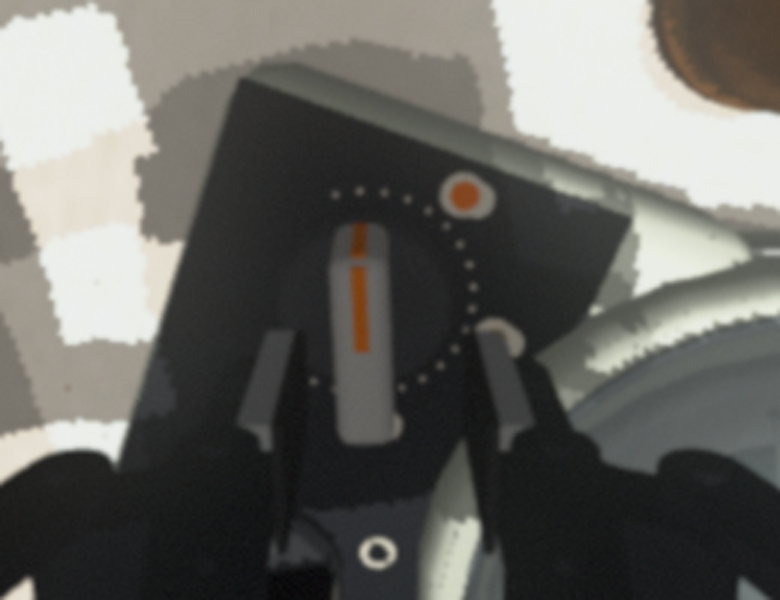

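The bar lies between the pads, aligned with the tool's x axis, with its orange pointer up in the picture. The bar centre at column 363 is left of the jaw middle at 385, which matches the computed -0.06 in y.

>>> carry_out --steps '[[[0,-0.06,0.2],[0.04,-0.04,0],0.35],[[0,0,0.2],[0,0,0],0.35],[[0,0,0.08],[0,0,0],0.35],[[0,0,0],[0,0,0],0.35]]'

```text
time: 16.75
tool_pos: [0.4622, 0.2857, 0.0794]
eef_rot: [[-0.21, 0.978, 0.003], [0.978, 0.21, 0.003], [0.002, 0.004, -1.0]]
wrist_force: [0.8, 0.3, 0.9]
finger_gap: 0.352
```

```bash
python3 goto.py .4607 .285 .076 1.785
```

```text
t 16.75 pos [0.4622 0.2857 0.0794] yaw 1.782 gap 0.352 F [0.8 0.3 0.9]
shift units [-0.006 -0.027  0.056] turn units [ 0.03 -0.01 -0.02] joints [0.44 0.61 1.72 0.   0.81 0.23]
```

>>> carry_out --steps '[[[0,-0.03,0.04],[0,0,0],0.3],[[0,0,0],[0,0,0],0],[[0,0,0],[0,0,0],0],[[0,0,0],[0,0,0],0]]' --newtons 25

```text
time: 17.25
tool_pos: [0.4597, 0.2853, 0.0771]
eef_rot: [[-0.21, 0.978, 0.002], [0.978, 0.21, 0.003], [0.002, 0.003, -1.0]]
wrist_force: [-0.2, 0.6, -3.4]
finger_gap: 0.134
```

>>> carry_out --steps '[[[0,0,0],[0,0,0.6],0],[[0,0,0],[0,0,0.8],0],[[0,0,0],[0,0,0.8],0]]'

```text
time: 17.62
tool_pos: [0.4601, 0.2853, 0.0771]
eef_rot: [[0.127, 0.992, 0.003], [0.992, -0.127, 0.003], [0.003, 0.003, -1.0]]
wrist_force: [0.2, -0.0, -3.2]
finger_gap: 0.135
```

```bash
python3 goto.py .4607 .285 .076 -.15
```

```text
t 17.62 pos [0.4601 0.2853 0.0771] yaw 1.443 gap 0.135 F [ 0.2 -0.  -3.2]
shift units [-0.004  0.01   0.018] turn units [-0.   -0.03 10.62] joints [0.44 0.61 1.73 0.   0.8  0.57]
```

>>> carry_out --steps '[[[0,0,0],[0,0,0.8],0],[[0,0,0],[0,0,0.8],0],[[0,0,0],[0,0,0.8],0],[[0,0,0],[0,0,0.8],0],[[0,0,0],[0,0,0.8],0],[[0,0,0],[0,0,0.8],0]]'

```text
time: 18.38
tool_pos: [0.4609, 0.2848, 0.0771]
eef_rot: [[0.765, 0.644, 0.004], [0.644, -0.765, 0.002], [0.005, 0.001, -1.0]]
wrist_force: [0.9, -0.9, -2.3]
finger_gap: 0.138
```

```bash
python3 goto.py .4607 .285 .076 -.15
```

```text
t 18.38 pos [0.4609 0.2848 0.0771] yaw 0.699 gap 0.138 F [ 0.9 -0.9 -2.3]
shift units [ 0.    -0.004  0.018] turn units [-0.01 -0.03  5.66] joints [0.44 0.61 1.73 0.   0.8  1.31]
```

>>> carry_out --steps '[[[0,0,0],[0,0,0.9],0],[[0,0,0],[0,0,0.9],0],[[0,0,0],[0,0,0.9],0],[[0,0,0],[0,0,0.9],0],[[0,0,0],[0,0,0.9],0],[[0,0,0],[0,0,0.5],0],[[0,0,0],[0,0,0],0]]'

```text
time: 19.25
tool_pos: [0.4611, 0.2839, 0.0771]
eef_rot: [[0.997, -0.076, 0.004], [-0.076, -0.997, 0.001], [0.004, -0.001, -1.0]]
wrist_force: [-1.1, 0.9, -1.3]
finger_gap: 0.132
```

```bash
python3 goto.py .4607 .285 .076 -.15
```

```text
t 19.25 pos [0.4611 0.2839 0.0771] yaw -0.076 gap 0.132 F [-1.1  0.9 -1.3]
shift units [-0.008 -0.018  0.018] turn units [-0.01 -0.03  0.49] joints [ 0.44  0.61  1.73 -0.    0.8   2.09]
```

>>> carry_out --steps '[[[0,0,0],[0,0,0.55],0],[[0,0,0],[0,0,0.05],0],[[0,0,0],[0,0,0],0]]'

```text
time: 19.62
tool_pos: [0.4611, 0.2838, 0.0771]
eef_rot: [[0.987, -0.161, 0.004], [-0.161, -0.987, 0.0], [0.004, -0.001, -1.0]]
wrist_force: [-1.3, -0.9, -0.8]
finger_gap: 0.134
```

```bash
python3 goto.py .4607 .285 .076 -.15
```

```text
t 19.62 pos [0.4611 0.2838 0.0771] yaw -0.161 gap 0.134 F [-1.3 -0.9 -0.8]
shift units [-0.009 -0.019  0.018] turn units [-0.01 -0.03 -0.08] joints [ 0.44  0.61  1.73 -0.    0.8   2.18]
```

>>> carry_out --steps '[[[0,0,0],[0,0,0],0.35],[[0,0,0],[0,0,0],0.35],[[0,0,-0.2],[0,0,0],0.35],[[0,0,-0.7],[0,0,0],0.35],[[0,0,-0.7],[0,0,0],0.35],[[0,0,-0.6],[0,0,0],0.35],[[0,0.5,0],[0,0,0],0.35],[[0,0.5,0],[0,0,0],0.35],[[0,0.3,0],[0,0,0],0.35],[[0,0,0],[0,0,0],0.35]]'

```text
time: 20.88
tool_pos: [0.449, 0.2053, 0.2196]
eef_rot: [[0.988, -0.155, 0.01], [-0.155, -0.988, 0.003], [0.01, -0.004, -1.0]]
wrist_force: [0.4, 0.5, -0.1]
finger_gap: 0.353
```

```bash
python3 goto.py .4505 .2035 .15 .375;python3 - <<'E'
from h import *
import pickle
c=wristcam();pickle.dump(c,open("w5.pkl","wb"));save(c["color"],"w5.png",(130,50,390,250),3)
E
```

```text
t 20.88 pos [0.449  0.2053 0.2196] yaw -0.156 gap 0.353 F [ 0.4  0.5 -0.1]
shift units [0.019 0.031 1.159] turn units [-0.01 -0.07 -3.54] joints [ 0.31  0.34  1.71 -0.    1.08  2.04]
```

View pics/w5.png

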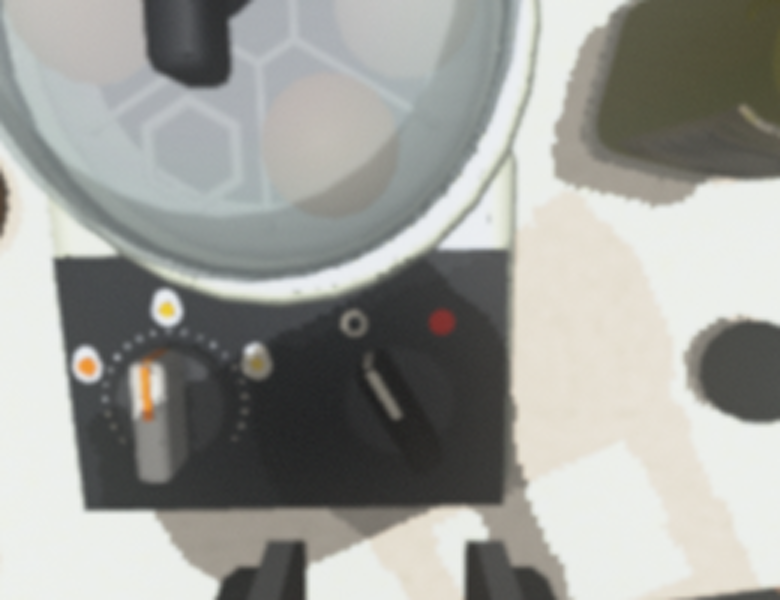

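The picture shows the dial pointer upright with its orange stripe from (147,365) to (151,418) and the bar's rear end at (155,480). The switch pointer is toward the white ring, its bar from about (372,355) to (428,470).

Run:
```python
from h import *
import pickle
c=pickle.load(open("w5.pkl","rb"))
P=lambda u,v,z:at_z(c,(130+u/3,50+v/3),z)
ang=lambda a,b:np.arctan2(*(a-b)[1::-1])
print("stripe",ang(P(147,368,.08),P(151,418,.08)),"bar",ang(P(147,368,.08),P(155,480,.08)),"left edge",ang(P(132,370,.08),P(137,478,.08)))
d=np.array([.4609,.2845,.045])
for n,u,v in(("soft",87,365),("med",167,308),("hard",257,360)):print(n,ang(P(u,v,.045),d))
a,b=P(372,360,.08),P(426,470,.08);print("switch",(a+b)/2,np.linalg.norm(a-b),ang(a,b),"stripe",ang(P(370,365,.08),P(398,415,.08)))
print("yaw ring-dot",ang(P(354,323,.044),P(442,322,.044))-np.pi/2,"soft-hard",ang(P(87,365,.044),P(257,360,.044))-np.pi/2)
```

```text
stripe -0.15600944528224242 bar -0.16444768156309106 left edge -0.1942058945438252
soft 1.0613232926307472
med -0.1584756122997724
hard -1.3297695445341928
switch [0.44893715 0.20064043 0.08      ] 0.0421590340910916 0.29200763432503013 stripe 0.34470072657337797
yaw ring-dot -0.14383961363537945 soft-hard -0.12528979544550944
```

>>> carry_out --steps '[[[0,0,0],[0,-0.07,-0.9],0.35],[[0,0,0],[0,0,-0.9],0.35],[[0,0,0],[0,0,-0.9],0.35],[[0,0,0],[0,0,-0.8],0.35],[[0,0,0.5],[0,0,0],0.35],[[0,0,0.6],[0,0,0],0.35],[[0,0,0.3],[0,0,0],0.35],[[0,0,0],[0,0,0],0.35]]'

```text
time: 21.92
tool_pos: [0.4518, 0.2134, 0.1333]
eef_rot: [[0.924, 0.381, 0.002], [0.381, -0.924, 0.006], [0.004, -0.005, -1.0]]
wrist_force: [-0.5, 0.1, 0.5]
finger_gap: 0.353
```

```bash
python3 goto.py .450 .203 .110 .37
```

```text
t 21.93 pos [0.4518 0.2134 0.1333] yaw 0.391 gap 0.353 F [-0.5  0.1  0.5]
shift units [-0.095  0.151  0.388] turn units [-0.03 -0.03  0.14] joints [0.32 0.48 1.79 0.01 0.87 1.49]
```

>>> carry_out --steps '[[[-0.09,0.15,0],[-0.03,-0.03,0.12],0.35],[[0,0,0.3],[0,0,0],0.35],[[0,0,0.1],[0,0,0],0.35],[[0,0,0],[0,0,0],0.35]]'

```text
time: 22.42
tool_pos: [0.4518, 0.2028, 0.1117]
eef_rot: [[0.932, 0.363, 0.003], [0.363, -0.932, 0.001], [0.003, 0.0, -1.0]]
wrist_force: [0.4, -0.1, 0.1]
finger_gap: 0.352
```

```bash
python3 goto.py .450 .203 .077 .37;python3 - <<'E'
from h import *
import pickle
c=wristcam();pickle.dump(c,open("w6.pkl","wb"));save(c["color"],"w6.png",(130,120,390,320),3)
E
```

```text
t 22.43 pos [0.4518 0.2028 0.1117] yaw 0.371 gap 0.352 F [ 0.4 -0.1  0.1]
shift units [-0.028 -0.014  0.578] turn units [ 0.   -0.02  0.01] joints [ 0.3   0.51  1.82 -0.    0.81  1.5 ]
```

The picture limit is reached, so from here I check by numbers. I'll locate the switch's pale pointer stripe in the image between the jaws.

Run:
```python
from h import *
import pickle
c=pickle.load(open("w6.pkl","rb"))
g=c["color"].astype(int)
r=g[185:275,232:286].mean(2).astype(np.uint8)
n,l,st,ce=cv2.connectedComponentsWithStats((r>np.percentile(r,50)+35).astype(np.uint8))
for i in range(1,n):
    if st[i,4]>8:print(st[i]+[232,185,0,0,0],ce[i]+[232,185])
T=np.array(c["T_tool_cam"]);K=np.array(c["camera_matrix"])
def pix(p):
    q=np.linalg.inv(T)@np.r_[p,1];q=K@q[:3];return q[:2]/q[2]
W=np.linalg.inv(c["extrinsics"])@np.linalg.inv(T)
for x in(.021,.0,-.021):print("expected bar at x",x,pix([x,0,.032]),pix([x,.006,.032]),pix([x,-.006,.032]))
for y in range(188,262,5):print(y,g[y,228:292:2].mean(1).astype(int).tolist())
```

```text
[256 197   5  12  39] [258.15384615 203.28205128]
[256 211   6  28 163] [258.54601227 224.43558282]
[232 265  21  10 115] [238.91304348 271.04347826]
expected bar at x 0.021 [258.41642234 201.09484805] [268.35215242 201.09350212] [248.47980191 201.0961941 ]
expected bar at x 0.0 [258.39344479 233.04821942] [267.98379167 233.04553848] [248.8022684  233.05090059]
expected bar at x -0.021 [258.37201113 262.85461517] [267.64018036 262.85077864] [249.10306716 262.85845202]
188 [30, 29, 31, 31, 31, 32, 34, 31, 33, 33, 34, 33, 32, 33, 33, 34, 31, 30, 34, 34, 35, 34, 36, 35, 36, 37, 37, 37, 38, 39, 39, 39]
193 [28, 30, 29, 30, 30, 29, 29, 30, 30, 29, 32, 32, 30, 30, 34, 33, 34, 35, 34, 34, 33, 34, 34, 34, 34, 36, 35, 35, 36, 38, 38, 38]
198 [27, 29, 28, 27, 29, 27, 29, 31, 33, 32, 34, 31, 23, 20, 59, 81, 65, 29, 26, 32, 35, 35, 36, 35, 35, 34, 35, 35, 35, 38, 36, 49]
203 [28, 27, 24, 28, 28, 30, 31, 36, 37, 39, 36, 24, 19, 21, 61, 81, 70, 30, 21, 25, 38, 41, 41, 39, 39, 38, 36, 35, 36, 34, 32, 37]
208 [26, 26, 28, 31, 32, 36, 39, 38, 37, 37, 36, 24, 18, 20, 67, 89, 77, 31, 20, 20, 31, 41, 40
[... 677 characters left out ...]
40, 40, 41, 42, 41, 35, 30, 38, 61]
238 [26, 26, 28, 31, 34, 37, 38, 37, 36, 37, 36, 26, 22, 24, 53, 95, 97, 46, 25, 21, 28, 39, 41, 39, 40, 39, 40, 36, 34, 29, 32, 46]
243 [24, 24, 26, 31, 31, 30, 33, 36, 40, 38, 38, 28, 22, 24, 25, 24, 25, 24, 25, 24, 28, 41, 42, 39, 34, 33, 33, 33, 33, 32, 33, 34]
248 [27, 29, 32, 33, 30, 32, 32, 31, 32, 31, 32, 26, 24, 25, 27, 27, 24, 26, 25, 24, 27, 33, 31, 34, 34, 33, 32, 34, 32, 31, 32, 34]
253 [28, 29, 33, 32, 33, 33, 32, 32, 31, 31, 29, 28, 25, 28, 29, 27, 26, 27, 27, 25, 27, 32, 36, 30, 35, 34, 35, 35, 33, 32, 33, 33]
258 [32, 31, 31, 33, 34, 34, 33, 33, 34, 34, 35, 30, 28, 28, 31, 28, 30, 30, 28, 27, 29, 35, 33, 34, 34, 36, 36, 38, 34, 32, 33, 34]
```

The stripe is at column 258.5 and the bar spans 250–268, which is centred in the jaws and aligned with them. I'll go down, pinch and turn.

>>> carry_out --steps '[[[-0.04,0,0.25],[0,0,0],0.35],[[0,0,0.25],[0,0,0],0.35],[[0,0,0.08],[0,0,0],0.35],[[0,0,0],[0,0,0],0.35]]'

```text
time: 22.98
tool_pos: [0.4511, 0.2024, 0.0777]
eef_rot: [[0.932, 0.363, 0.006], [0.363, -0.932, 0.002], [0.006, 0.001, -1.0]]
wrist_force: [0.2, 0.4, -0.2]
finger_gap: 0.353
```

```bash
python3 goto.py .450 .203 .077 -.70
```

```text
t 22.98 pos [0.4511 0.2024 0.0777] yaw 0.371 gap 0.353 F [ 0.2  0.4 -0.2]
shift units [-0.013 -0.016  0.012] turn units [-0.02 -0.04  7.14] joints [ 0.3   0.57  1.85 -0.    0.72  1.5 ]
```

>>> carry_out --steps '[[[-0.02,0,0],[0,0,0],0.2],[[0,0,0],[0,0,0],0],[[0,0,0],[0,0,0],0],[[0,0,0],[0,0,0.5],0],[[0,0,0],[0,0,0.8],0],[[0,0,0],[0,0,0.8],0],[[0,0,0],[0,0,0.8],0],[[0,0,0],[0,0,0.8],0]]' --newtons 40

```text
time: 23.98
tool_pos: [0.4502, 0.2006, 0.0782]
eef_rot: [[0.98, -0.198, 0.006], [-0.198, -0.98, -0.0], [0.006, -0.001, -1.0]]
wrist_force: [1.7, -4.5, -5.1]
finger_gap: 0.129
```

```bash
python3 goto.py .450 .203 .077 -.70
```

```text
t 23.98 pos [0.4502 0.2006 0.0782] yaw -0.2 gap 0.129 F [ 1.7 -4.5 -5.1]
shift units [-0.011 -0.038  0.02 ] turn units [-0.02 -0.04  3.34] joints [ 0.3   0.57  1.85 -0.    0.72  2.07]
```

>>> carry_out --steps '[[[0,0,0],[0,0,0.8],0],[[0,0,0],[0,0,0.8],0],[[0,0,0],[0,0,0.8],0],[[0,0,0],[0,0,0.6],0],[[0,0,0],[0,0,0.5],0]]'

```text
time: 24.6
tool_pos: [0.4499, 0.1998, 0.0783]
eef_rot: [[0.737, -0.676, 0.005], [-0.676, -0.737, -0.002], [0.005, -0.002, -1.0]]
wrist_force: [0.0, -1.5, -2.8]
finger_gap: 0.128
```

```bash
python3 goto.py .450 .203 .077 -.70; python3 -c "
from h import *
print(sensors.observe()['ft_torque'])"
```

```text
t 24.6 pos [0.4499 0.1998 0.0783] yaw -0.742 gap 0.128 F [ 0.  -1.5 -2.8]
shift units [-0.035 -0.041  0.021] turn units [-0.02 -0.03 -0.28] joints [ 0.3   0.57  1.85 -0.    0.72  2.62]
[-0.10088994 -0.09152207  1.24787627]
```

The torque has risen to 1.25 N m, so the switch is at its on stop. I'll release, rise and check.

>>> carry_out --steps '[[[0,0,0],[0,0,-0.2],0],[[0,0,0],[0,0,0],0.35],[[0,0,0],[0,0,0],0.35],[[0,0,-0.3],[0,0,0],0.35],[[0,0,-0.6],[0,0,0],0.35],[[0,0,-0.8],[0,0,0],0.35],[[0,0,-0.8],[0,0,0],0.35],[[0,0,-0.8],[0,0,-0.9],0.35],[[0,0,0],[0,0,-0.9],0.35],[[0,0,0],[0,0,-0.9],0.35],[[0,0,0],[0,0,-0.9],0.35],[[0,0,0],[0,0,0],0.35]]'

```text
time: 26.1
tool_pos: [0.4486, 0.2006, 0.2852]
eef_rot: [[0.989, -0.147, 0.009], [-0.147, -0.989, 0.001], [0.008, -0.003, -1.0]]
wrist_force: [-0.0, 0.2, 0.4]
finger_gap: 0.349
```

```bash
python3 goto.py .450 .203 .3 -.15
python3 - <<'E'
from h import *
import pickle
c=wristcam();pickle.dump(c,open("w7.pkl","wb"))
im=c["color"].astype(int);o=np.array([.579,.226]);y=-.147
W=lambda a,b,z:np.array([o[0]+np.cos(y)*a-np.sin(y)*b,o[1]+np.sin(y)*a+np.cos(y)*b,z])
def at(p):
    u=proj(c,p);return cv2.getRectSubPix(c["color"],(1,1),(float(u[0]),float(u[1])))[0,0].astype(int)
# pointer stripe angle: sample circle r=12mm at z=.08 round each axis
for n,cy in(("dial",.042),("switch",-.042)):
    best=[]
    for a in np.arange(-1.2,1.21,.1):
        v=np.mean([at(W(-.125+r*np.cos(a),cy+r*np.sin(a),.08)) for r in(.008,.011,.014,.017)],0)
        best.append((round(float(a),1),v.astype(int).tolist()))
    print(n);print(best)
# groove and lid rim: radial profile of brightness at z=.058
g=im.mean(2)
for A in range(-180,180,30):
    a=np.radians(A);print(A,[int(at([o[0]+r*np.cos(a),o[1]+r*np.sin(a),.058]).mean()) for r in np.arange(.074,.1,.002)])
E
```

```text
t 26.1 pos [0.4486 0.2006 0.2852] yaw -0.147 gap 0.349 F [-0.   0.2  0.4]
shift units [ 0.02  -0.043 -0.247] turn units [-0.02 -0.06  0.02] joints [ 0.3   0.26  1.62 -0.    1.25  2.02]
dial
[(-1.2, [88, 88, 86]), (-1.1, [97, 97, 94]), (-1.0, [110, 110, 107]), (-0.9, [119, 120, 117]), (-0.8, [129, 129, 125]), (-0.7, [143, 142, 137]), (-0.6, [168, 165, 159]), (-0.5, [195, 189, 180]), (-0.4, [216, 204, 189]), (-0.3, [222, 197, 166]), (-0.2, [222, 175, 121]), (-0.1, [226, 174, 112]), (0.0, [224, 197, 167]), (0.1, [212, 203, 191]), (0.2, [182, 179, 174]), (0.3, [141, 141, 138]), (0.4, [113, 114, 114]), (0.5, [97, 99, 100]), (0.6, [91, 93, 94]), (0.7, [87, 89, 90]), (0.8, [88, 91, 92]), (0.9, [88, 90, 92]), (1.0, [83, 86, 87]), (1.1, [83, 86, 87]), (1.2, [84, 87, 89])]
switch
[(-1.2, [55, 55, 53]), (-1.1, [59, 58, 56]), (-1.0, [65, 64, 60]), (-0.9, [78, 76, 71]), (-0.8, [99, 96, 90]), (-0.7, [113, 110, 102]), (-0.6, [101, 98, 91]), (-0.5, [69, 67, 63]), (-0.4, [48, 48, 46]), (-0.3, [43, 43, 42]), (-0.2, [42, 42, 42]), (-0.1, [46, 46, 45]), (0.0, [48, 48, 47]), (0.1, [49, 49, 49]), (0.2, [5
[... 410 characters left out ...]
, 193, 231, 235, 235, 235, 235]
-90 [152, 150, 139, 155, 200, 229, 219, 183, 222, 235, 236, 236, 235, 235]
-60 [167, 168, 154, 135, 142, 180, 181, 202, 234, 236, 236, 236, 236, 236]
-30 [198, 202, 202, 202, 201, 201, 200, 200, 200, 200, 200, 198, 196, 188]
0 [195, 195, 194, 194, 194, 195, 195, 195, 194, 194, 193, 193, 192, 191]
30 [188, 187, 189, 195, 180, 152, 157, 162, 163, 162, 162, 163, 162, 162]
60 [195, 198, 200, 197, 167, 146, 156, 163, 163, 159, 148, 159, 196, 213]
90 [193, 196, 196, 186, 155, 138, 136, 139, 152, 184, 209, 230, 236, 236]
120 [164, 158, 153, 137, 121, 133, 159, 185, 225, 226, 219, 219, 228, 234]
150 [141, 143, 130, 119, 149, 201, 213, 158, 97, 130, 201, 209, 188, 190]
```

Run:
```python
from h import *
import pickle
c=pickle.load(open("w7.pkl","rb"));o=np.array([.579,.226]);y=-.147
W=lambda a,b,z:np.array([o[0]+np.cos(y)*a-np.sin(y)*b,o[1]+np.sin(y)*a+np.cos(y)*b,z])
I=c["color"].astype(np.float32)
for n,cy,guess in(("dial",.042,0),("switch",-.042,-.6)):
    pts=[]
    for r in np.arange(.004,.0171,.001):
        s=np.arange(-.009,.0091,.0003);w=[]
        for k in s:
            p=W(-.125+r*np.cos(guess)-k*np.sin(guess),cy+r*np.sin(guess)+k*np.cos(guess),.08);u=proj(c,p)
            q=cv2.getRectSubPix(c["color"],(1,1),(float(u[0]),float(u[1])))[0,0].astype(float)
            w.append(q[0]-q[2] if n=="dial" else q.mean())
        w=np.array(w);w=np.clip(w-w.max()*.6,0,None);pts.append((r,(s*w).sum()/w.sum()))
    m,b=np.polyfit(*np.array(pts).T,1);print(n,"pointer rel angle",guess+np.arctan(m),"lateral offset",b,np.round(np.array(pts)[:,1]*1e3,1))
```

```text
dial pointer rel angle -0.02054932801009505 lateral offset -0.0015357166190430804 [-1.7 -1.7 -1.7 -1.6 -1.6 -1.6 -1.7 -1.7 -1.7 -1.8 -1.8 -1.9 -1.9 -1.9]
switch pointer rel angle -0.5189068627393033 lateral offset -0.0022974280918626752 [-2.  -1.9 -1.8 -1.7 -1.6 -1.6 -1.5 -1.4 -1.4 -1.2 -1.2 -1.1 -1.  -0.9]
```

```bash
python3 -c "
from h import *
print(manip.finish_job())"
```

```text
the job is handed in; nothing more can be done
None
```

The lid is on the cooker, the dial is on the middle egg symbol and the switch is on. I handed the job in at about 26 s on the robot's clock, with the gripper raised clear of everything.

**Last checks (numbers from the wrist camera):**
- **Dial:** its pointer is 0.02 rad off the middle symbol (value about 2.20).
- **Switch:** its pointer is at −0.52 rad, which is the on stop (value about 1.04). Torque had risen to 1.25 N m there.
- **Lid:** its edge appears within a few mm of the ring's centre. In the last pictures I viewed, taken before the switch was turned, it sat flat all round.
- **Eggs and surroundings:** I took no separate measurement at the end. The pictures taken after the lid was placed showed nothing disturbed.

**Problems and disagreements:**
- Seating the lid pressed the wrist to 93 N for a moment. That is below the 120 N limit, but harder than I intended.
- My first estimates of the lid's offset in the grip differed by up to 5 mm. The pan's rim limits how far off centre the lid can sit.
- Different features put the cooker's yaw between −0.12 and −0.17 rad. I used about −0.15.
- All 12 pictures were used before the switch was gripped, so turning it and the final state were checked by numbers only.

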